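# Prop up the drop guard of the bench press

## Robot

A 6-joint arm with a two-finger parallel gripper is mounted at the origin on a cart in front of the work surface, level with it; the furniture and walls round the work are solid. World frame = base frame: x ahead of the robot, y to its left, z up, the work surface at z = 0. Lengths are in m, angles in rad, forces in N, time in s.
With the tool pointing down it reaches from about 0.35 to 0.975 m from the base axis. Payload 4.9 kg.
Tool frame: the origin (TCP) lies on the centre line of the jaws, within the pads' length; the fingertips stand 14 mm ahead of it and the grasp point (between the pads) lies 5 mm behind it (manip.nose_length is the distance from the TCP to the fingertips, in m); z points along the fingers, y is the line along which they close (so a half turn about z gives the same grasp; the last joint's range is limited). The gripper opens to 85 mm and grips with 20 to 120 N. Pads are 22 mm wide; open, the fingers measure 114 mm over their backs; the gripper's body (76 mm by 85 mm) begins 54 mm behind the grasp point. The pads swing forward as they close: fully open they stand 13 mm farther back than shut.
Start: joints at [1.036, 0.053, 1.613, -0, 1.476, -0.119], TCP at [0.252, 0.572, 0.208] pointing down, gripper open.
Joint ranges: [-3.01, 3.01], [-1.01, 2.22], [0.06, 2.58], [-1.02, 4.17], [0.09, 2.62], [-3.14, 3.14]. Speed limits (rad/s): [2.57, 2.57, 3.14, 3.14, 3.14, 3.14].

## Interface

Orientations are given as a unit quaternion [w, x, y, z].
In Python, from plant import manip, imaging gives the robot as it stands.
- The arm moves only by the tool play_rows, never from a script. Its argument "commands" is a list of rows, each a list of 6 numbers: the shift along the tool's x, y, z in mm, then the turn, a rotation vector about the tool's x, y, z in degrees. A call has 1 to 5 rows; each row shifts and turns the commanded pose from where the row before left it, along the tool's axes as they then stand; what a row does not reach is not made up. A row lasts 1/12 s, in which the tool goes at most 41.7 mm and 7.16 degrees, less where a joint would pass 70% of its speed; a pose out of reach is approached as far as the arm can. A call is refused whole if a number of a shift passes 41.7 or a number of a turn 7.16, either way. A call with a gripper value outside its range is refused whole. "hand" is the finger opening in mm, from 0 to 85.4, set as the call begins (left out, the last holds). The fingers move at their own pace and stop on an object; the grip force is fixed at half the most. Time passes only in rows, so rows that do not move let the fingers close. It gives the time, the measured TCP pose, the force, the opening and the grip force at its end, in the units of the state.
- manip.state(): the state, without advancing time (a new reading comes with each control period).
- imaging.grab_frame(name): name is "side" or "top" or "wrist"; returns a dict with "image" (384x512x3 uint8, red, green, blue), "fx", "fy", "cx", "cy" (pixels), "R" (3x3) and "t" (3): a world point X has camera coordinates R X + t; the wrist camera has in their place "mount" (4x4, takes a point from camera to tool coordinates, whose origin is the TCP and whose axes are the flange's). Camera axes: x right, y down, z forward; pixel columns grow to the right and rows downward; lengths in m; the calibration is good to about 2 mm. A picture is of the moment at which its call begins: read the wrist's pose just before it. There is no depth.
- manip.job_done(): hands the job in; it is judged then, once.
The state is a dict: "time": time; "joint_pos": joint angles; "joint_vel": joint speeds; "joint_efforts": joint torques, N m; "tool_pos": TCP position; "tool_rot": TCP orientation; "contact_force": force on the tool from outside, world axes, zero at the start; "ft_torque": the same for the moment, N m; "gripper_width": opening from 0.0 (shut) to 1.0 (fully open); "grasp_force": force on a finger pad.
Only numpy, scipy, OpenCV 4.12 (cv2) and the standard library are available. Lean on these libraries where they do the work, as an engineer would, in place of code of your own. Each camera call takes 0.05 s, during which the arm holds its last target. There are 200 camera calls.

## Task

Lift the yellow drop guard of the bench press by the red grip of its slotted bar and hook the slot of the bar onto the brass catch pin, so that the guard hangs up on the pin by itself, then let go. The pin's clamp is set to a different height every time, so find the pin by eye or by feel. Never let the guard drop, and leave the two jars and the tape roll where they are.

Things in the scene. Friction and masses are not known exactly. Their poses are not given: they have to be found in the camera images.
- press: Small blue and grey bench press, base 160 x 190 x 20 mm, fixed to the bench. Origin at the centre of the base's underside; x points from its front (guard side, towards the robot) to its back, y to its left, z up. Guard channels at x = -50, y = +-77 mm reach z = 220 mm; behind the guard the blue crosshead reaches z = 193 mm.
- guard (a joint): Height of the yellow guard above its closed position, m: 0 closed, at most 0.115. It slides straight up in the press and falls by its own weight (guard with bar about 0.35 to 0.5 kg).
- prop_bar (a joint): Angle of the slotted bar about its pivot stud on the guard, rad: 0 upright, negative leaning to the press's -y side (right), positive to +y (left). Range -0.45 to +0.2. Free to swing; unheld it falls over to its right-hand stop at -0.45, clear of the pin.
- bar_pivot (a point): Axis of the bar's pivot stud on the guard's top rail, in the plane of the bar, at press x = -70 mm, y = 0, z = 100 mm with the guard closed. The pivot axis runs along the press's x. Rises with the guard.
- bar_grip (a point): Point to grasp on the axis of the bar's red round grip, 140 mm from the pivot axis along the bar and 40 mm in front of the bar's plane. 14 mm thick, 62 mm long, along the press's x, towards the robot, free on all sides. Pinch it from above, fingers either side in the press's y; a hand that does not turn with the bar lets the grip roll and slip down a few mm per swing.
- slot_plate: The flat steel slotted bar, 8 mm thick, 150 mm long, edges at y = -19 and +12.5 mm. Origin on the pivot axis in the bar's mid-plane; z along the bar to the grip, y to its left edge, x along the pivot axis. Its J-shaped slot is 13 mm wide: the mouth leads in from the left edge, then the slot runs up the bar, centred on y = 0.
- slot_mouth (a point): Middle of the slot's mouth, bar y = 0, z = 58 mm. The mouth opens at the bar's left (+y) edge from z = 50 to 66 mm. Above it a lip (y 6.5 to 12.5 mm, z 66 to 85 mm) shuts off the slot: if the mouth is not level with the pin, the bar swung left is stopped by the pin at its edge, 0.15 to 0.35 rad before upright. Below the mouth the left edge is at y = 8 mm.
- slot_end (a point): Pin axis when hooked: bar y = 0, z = 80 mm; the slot's closed end is at z = 85 mm. Hooked, the bar stands upright (angle 0) and its lip keeps it from swinging off the pin.
- catch_post: Dark steel post, 10 x 34 x 140 mm, on the press behind the guard; origin at its foot's centre, press x = -31, y = 0, z = 148 mm. A clamp on it, tight at an unreported height, holds a 10 mm brass pin that points to the robot and crosses the bar's plane at press y = 0, 67 to 107 mm above this origin: the hooked guard is 35 to 75 mm up, and 19 to 25 mm higher for the pin to enter the mouth.
- jar_talc: White jar with a blue lid, 39 mm across, 62 mm high, on the bench right of the press; origin at the centre of its underside. Leave alone.
- tape_roll: Tan tape roll, 73 mm across, 18 mm high, lying right of the press; origin at the centre of its underside. Leave alone.
- jar_flux: Amber jar with a black lid, 43 mm across, 55 mm high, left of the press; origin at the centre of its underside. Leave alone.

How it is judged:
By the outcome, as a careful person would: the job done as asked, in the order asked, and still so for the second after the job is handed in, with the robot touching nothing.
It also fails if it takes over 54 s, if anything falls off the work surface, if the arm or the gripper's body presses on something with over 40 N, if the wrist force passes 120 N, or if a joint passes its speed limit or range.

## Working session

There is one attempt and no reset: what is moved stays moved. The work goes in short steps, Python scripts to look and compute and a tool call to move; the robot and the scene stay as the last step left them, time stands still between calls to the robot, and variables do not carry over. Pictures are saved under pics/ and viewed, at most 10 in all, crops included, and the job is handed in when it is done.

Besides the shell and the picture viewer there is one more tool, called after ">>>" as a command line: name --pt "numbers of a row" for each row, then --argument value for the rest. play_rows: Moves the arm, as the interface text tells. Its arguments: {"type":"object","properties":{"commands":{"type":"array","items":{"type":"array","items":{"type":"number"}}},"hand":{"type":"number"}},"required":["commands"]}

```bash
mkdir -p pics; cat > h.py <<'E'
import numpy as np, cv2
from plant import manip, imaging
from scipy.spatial.transform import Rotation as Rn
def grab(n):
    return imaging.grab_frame(n)
def rays(f,uv,):
    uv=np.atleast_2d(uv).astype(float)
    d=np.c_[(uv[:,0]-f["cx"])/f["fx"],(uv[:,1]-f["cy"])/f["fy"],np.ones(len(uv))]
    R=np.array(f["R"]);t=np.array(f["t"])
    return -R.T@t, d@R
def proj(f,X):
    c=np.atleast_2d(X)@np.array(f["R"]).T+np.array(f["t"])
    return np.c_[f["fx"]*c[:,0]/c[:,2]+f["cx"],f["fy"]*c[:,1]/c[:,2]+f["cy"]]
def onplane(f,uv,z):
    o,d=rays(f,uv); return o+d*((z-o[2])/d[:,2])[:,None]
def tri(f1,u1,f2,u2):
    o1,d1=rays(f1,u1);o2,d2=rays(f2,u2);d1=d1[0];d2=d2[0]
    s=np.linalg.lstsq(np.c_[d1,-d2],o2-o1,rcond=None)[0]
    a=o1+s[0]*d1;b=o2+s[1]*d2
    return (a+b)/2,np.linalg.norm(a-b)
E
python3 - <<'E'
from h import *
s=manip.state();print(s)
a=grab("side");b=grab("top")
for n,f in(("side",a),("top",b)):
    o,d=rays(f,[256,192]);print(n,o.round(3),(d/np.linalg.norm(d)).round(3))
    cv2.imwrite(f"pics/{n}0.png",cv2.resize(f["image"][:,:,::-1],(800,600)))
    np.save(n+".npy",f,allow_pickle=True)
E
```

```text
{'time': 0.0, 'joint_pos': array([ 1.03601950e+00,  5.33499554e-02,  1.61428781e+00,  2.08551195e-05,
        1.47601511e+00, -1.19012550e-01]), 'joint_vel': array([ 6.40932332e-04, -4.02521349e-04, -6.93954559e-04,  1.40723876e-03,
        2.62964178e-05, -1.34315660e-03]), 'joint_efforts': array([ 3.43433094e-04, -3.93696856e+01, -3.70169234e+01, -1.10254182e-04,
        7.11262415e-03,  2.57947102e-05]), 'tool_pos': array([0.25208712, 0.57117269, 0.20677105]), 'tool_rot': array([-3.40602444e-04,  2.06388966e-01,  9.78469485e-01, -9.72227241e-04]), 'contact_force': array([-0.32453546, -0.86720107, -0.93183839]), 'ft_torque': array([ 0.01710494, -0.04494532,  0.01499797]), 'grasp_force': 0.0, 'gripper_width': 1.0006703134980295}
side [ 0.439 -0.874  0.624] [[ 0.137  0.864 -0.485]]
top [ 0.243 -0.033  1.317] [[ 0.254 -0.001 -0.967]]
```

View pics/side0.png

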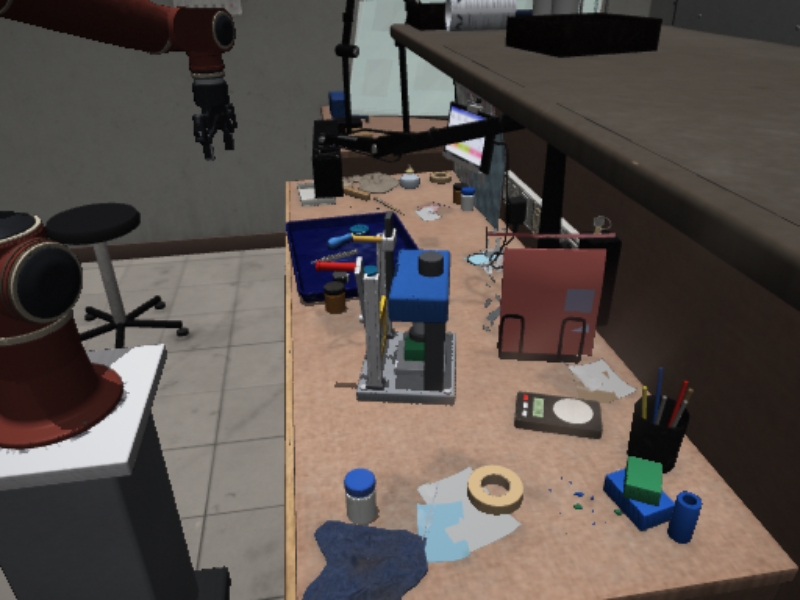

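View pics/top0.png

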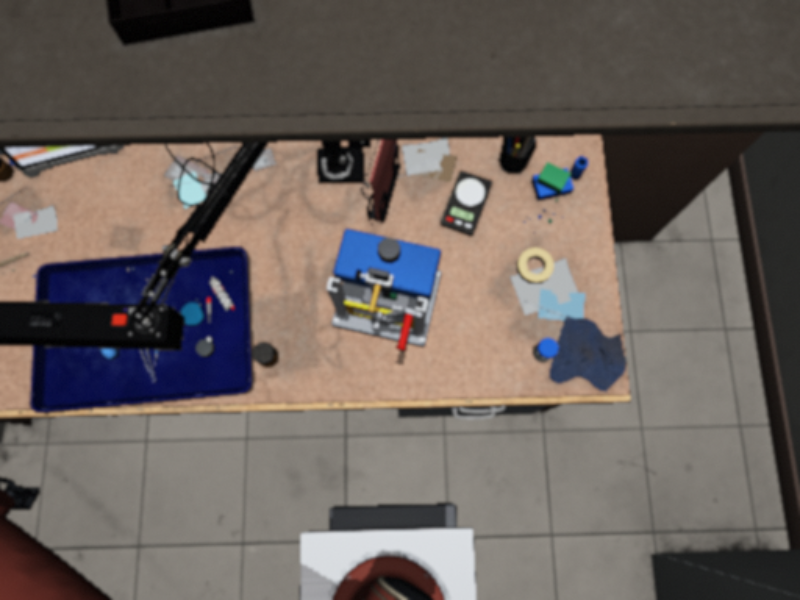

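Side view (800x600) shows the red grip at (317–357, 266), the brass pin at about (355–383, 238) and the talc jar and tape lower down. The top view shows the grip at (405, 330), the pin at about (377, 297) and the press turned slightly.

```bash
python3 - <<'E'
from h import *
F={n:np.load(n+".npy",allow_pickle=True).item() for n in("side","top")}
boxes={"side":(195,130,300,265),"top":(205,140,290,240)}
outs=[]
for n,f in F.items():
    x0,y0,x1,y1=boxes[n];im=f["image"][y0:y1,x0:x1];hsv=cv2.cvtColor(im,cv2.COLOR_RGB2HSV)
    H,S,V=[hsv[...,i].astype(int) for i in range(3)]
    for nm,m in(("red",((H<6)|(H>174))&(S>190)&(V>90)),("yel",(H>18)&(H<32)&(S>130)&(V>90)),("blue",(H>100)&(H<118)&(S>150)&(V>80))):
        k,l,st,c=cv2.connectedComponentsWithStats(m.astype(np.uint8))
        for i in range(1,k):
            if st[i,4]>=8:
                p=np.argwhere(l==i)[:,::-1].astype(np.float32);
                r=cv2.minAreaRect(p); bp=cv2.boxPoints(r)+[x0,y0]
                print(n,nm,st[i,4],(c[i]+[x0,y0]).round(1),bp.round(1).tolist())
    outs.append(cv2.resize(im[:,:,::-1],(390,500),interpolation=cv2.INTER_CUBIC))
cv2.imwrite("pics/crop.png",np.hstack(outs))
E
```

```text
side red 92 [214.4 169.3] [[202.0, 167.0], [226.0, 167.0], [226.0, 171.0], [202.0, 171.0]]
side yel 48 [234.5 152. ] [[226.0, 151.0], [243.0, 151.0], [243.0, 153.0], [226.0, 153.0]]
side yel 34 [244.2 194.4] [[240.9, 201.5], [244.1, 188.5], [246.7, 189.2], [243.5, 202.1]]
side blue 38 [230.1 145.2] [[224.0, 143.0], [235.0, 143.0], [235.0, 148.0], [224.0, 148.0]]
side blue 60 [216.2 152.7] [[209.2, 152.6], [223.0, 148.0], [224.5, 152.5], [210.7, 157.1]]
side blue 52 [229.7 157.6] [[221.0, 155.0], [237.0, 155.0], [237.0, 161.0], [221.0, 161.0]]
side blue 896 [267.4 178.4] [[248.8, 191.0], [250.5, 158.1], [287.6, 160.1], [285.9, 192.9]]
side blue 23 [221.  165.7] [[214.0, 164.0], [225.0, 164.0], [225.0, 167.0], [214.0, 167.0]]
side blue 24 [237.2 171.2] [[233.0, 169.0], [240.0, 169.0], [240.0, 174.0], [233.0, 174.0]]
top red 88 [258.9 211.8] [[253.9, 222.5], [259.2, 201.3], [263.6, 202.4], [258.4, 223.6]]
top yel 140 [235.7 193.6] [[218.4, 189.2], [242.4, 181.2], [248.5, 199.5], [224.5, 207.5]]
top blue 1489 [248.4 167.7] [[213.2, 175.5], [219.9, 146.1], [281.3, 160.1], [274.6, 189.6]]
```

View pics/crop.png

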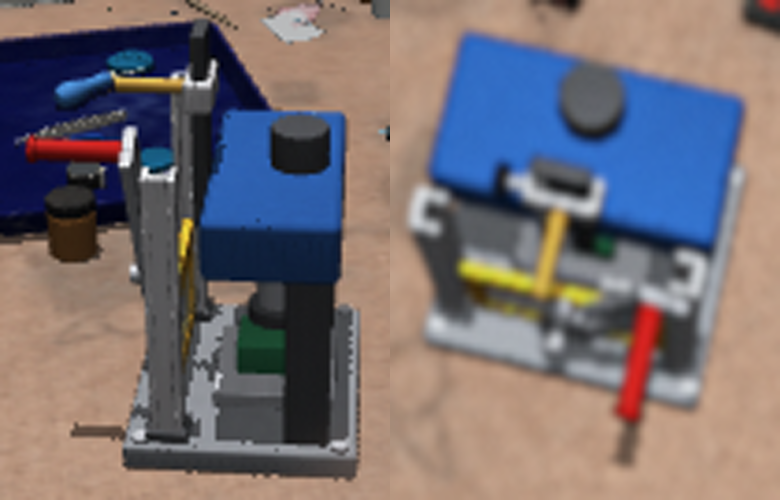

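The crop shows the pin free in both views, with its tip at side (225, 153) and top (238, 198). The bar is leaning right, the grip is clear, and the press base corners are visible.

```bash
cat > press.py <<'E'
from h import *
F={n:np.load(n+".npy",allow_pickle=True).item() for n in("side","top")}
S,T=F["side"],F["top"]
cs=lambda x,y:[195+x/3.714-.4,130+y/3.704-.4]
ct=lambda x,y:[205+(x-390)/4.588-.4,140+y/5-.4]
E
python3 - <<'E'
from press import *
print("top base FL FR BR@.02",onplane(T,[ct(428,342),ct(698,405),ct(743,172)],.02).round(4).tolist())
print("side base FR BR@0",onplane(S,[cs(124,468),cs(357,476)],0).round(4).tolist())
print("blue top",onplane(T,[ct(432,180),ct(710,245),ct(744,100),ct(463,33)],.193).round(4).tolist())
for n,u,v in(("pintip",[226,152.2],ct(542,293)),("pinroot",cs(181,86),ct(557,210)),("gripfront",[202,169],[256.2,222.5]),("griprear",[226,169.5],[261.4,202]),("gripmid",[214.4,169.3],[258.9,211.8])):
    p,e=tri(S,u,T,v);print(n,p.round(4),round(e,4))
E
```

```text
top base FL FR BR@.02 [[0.5354, 0.0991, 0.02], [0.4913, -0.0809, 0.02], [0.6395, -0.1168, 0.02]]
side base FR BR@0 [[0.4902, -0.0799, 0.0], [0.6453, -0.1163, 0.0]]
blue top [[0.5867, 0.0792, 0.193], [0.5458, -0.0846, 0.193], [0.628, -0.1079, 0.193], [0.6715, 0.0606, 0.193]]
pintip [0.5071 0.0124 0.2467] 0.0022
pinroot [0.55   0.0034 0.2458] 0.0048
gripfront [ 0.4456 -0.0335  0.2283] 0.0035
griprear [ 0.5001 -0.0481  0.2287] 0.0017
gripmid [ 0.4739 -0.041   0.2284] 0.0027
```

>>> play_rows --pt "-15 -20 -7 0 0 0" --pt "-15 -20 -7 0 0 0" --pt "-15 -20 -7 0 0 0" --pt "-15 -20 -7 0 0 0" --pt "-15 -20 -7 0 0 0" --hand 60

```text
time: 0.52
tool_pos: [0.2805, 0.4486, 0.2426]
tool_rot: [-0.0, 0.206, 0.979, -0.001]
contact_force: [0.8, 0.4, 1.4]
gripper_width: 0.702
grasp_force: 0.0
```

>>> play_rows --pt "-15 -20 -7 0 0 0" --pt "-15 -20 -7 0 0 0" --pt "-15 -20 -7 0 0 0" --pt "-15 -20 -7 0 0 0" --pt "-15 -20 -7 0 0 0"

```text
time: 0.93
tool_pos: [0.3087, 0.3269, 0.2777]
tool_rot: [-0.0, 0.206, 0.978, -0.0]
contact_force: [0.5, -0.5, -0.1]
gripper_width: 0.705
grasp_force: 0.0
```

>>> play_rows --pt "-15 -20 -7 0 0 0" --pt "-15 -20 -7 0 0 0" --pt "-15 -20 -7 0 0 0" --pt "-15 -20 -7 0 0 0" --pt "-15 -20 -7 0 0 0"

```text
time: 1.35
tool_pos: [0.3369, 0.2052, 0.3129]
tool_rot: [-0.0, 0.206, 0.979, -0.0]
contact_force: [-0.1, 0.1, -0.1]
gripper_width: 0.701
grasp_force: 0.0
```

```bash
cat > go.py <<'E'
# go.py lean along(m beyond grip along bar up) [lift] : tool-frame delta to the grasp pose
from h import *
import sys
yaw=np.radians(-13.5);ex=np.array([np.cos(yaw),np.sin(yaw),0]);ey=np.array([-np.sin(yaw),np.cos(yaw),0]);ez=np.array([0,0,1.])
O=np.array([.5908,-.0085,0])
def pose(lean,along,lift=0,px=-.11):
    u=np.sin(-lean)*-ey+0;u=-np.sin(-lean)*ey+np.cos(lean)*ez
    P=O+px*ex+(.1+lift)*ez+u*(.14+along)-.005*u
    return P,np.c_[-ex,np.cross(-u,-ex),-u]
def delta(P,R):
    s=manip.state();R0=Rn.from_quat(s["tool_rot"],scalar_first=True).as_matrix()
    return ((P-s["tool_pos"])@R0*1000).round(1),np.degrees(Rn.from_matrix(R0.T@R).as_rotvec()).round(1)
if __name__=="__main__":
    a=list(map(float,sys.argv[1:]))
    s=manip.state();print(s["time"],s["tool_pos"].round(4),s["joint_pos"].round(2),s["contact_force"].round(1),s["gripper_width"],s["grasp_force"])
    P,R=pose(*a);print(P.round(4),*delta(P,R))
E
python3 go.py -.45 .09
```

```text
1.35 [0.3369 0.2052 0.3129] [ 0.36 -0.57  1.95 -0.    1.76 -0.8 ] [-0.1  0.1 -0.1] 0.7011565442724897 0.0
[ 0.461  -0.078   0.3026] [-227.9 -209.    10.3] [-25.7   2.3 -10.1]
```

>>> play_rows --pt "-19 -17.4 0 0 0 0" --pt "-19 -17.4 0 0 0 0" --pt "-19 -17.4 0 0 0 0" --pt "-19 -17.4 0 0 0 0" --pt "-19 -17.4 0 0 0 0"

```text
time: 1.77
tool_pos: [0.3889, 0.0872, 0.3126]
tool_rot: [-0.0, 0.206, 0.978, 0.0]
contact_force: [-0.7, -0.5, 0.4]
gripper_width: 0.704
grasp_force: 0.0
```

>>> play_rows --pt "-19 -17.4 0 0 0 0" --pt "-19 -17.4 0 0 0 0" --pt "-19 -17.4 0 0 0 0" --pt "-19 -17.4 0 0 0 0" --pt "-19 -17.4 0 0 0 0"

```text
time: 2.18
tool_pos: [0.4407, -0.0308, 0.3125]
tool_rot: [-0.0, 0.207, 0.978, 0.0]
contact_force: [0.5, 0.1, 0.1]
gripper_width: 0.706
grasp_force: 0.0
```

>>> play_rows --pt "-19 -17.4 0 0 0 0" --pt "-19 -17.4 0 0 0 0" --pt "0 0 0 0 0 -5" --pt "0 0 0 0 0 -5" --pt "0 0 0 0 0 0"

```text
time: 2.6
tool_pos: [0.4612, -0.0771, 0.3123]
tool_rot: [-0.001, 0.12, 0.993, 0.0]
contact_force: [0.3, -0.7, 0.2]
gripper_width: 0.703
grasp_force: 0.0
```

>>> play_rows --pt "0 0 0 -5 0 0" --pt "0 0 0 -5 0 0" --pt "0 0 0 -5 0 0" --pt "0 0 0 -5 0 0" --pt "0 0 0 -5 0 0"

```text
time: 3.02
tool_pos: [0.4613, -0.0765, 0.3136]
tool_rot: [0.027, 0.118, 0.969, 0.217]
contact_force: [0.7, -0.4, -0.1]
gripper_width: 0.702
grasp_force: 0.0
```

>>> play_rows --pt "0 0 0 0 0 0" --pt "0 0 0 0 0 0"

```text
time: 3.18
tool_pos: [0.4609, -0.0772, 0.3121]
tool_rot: [0.025, 0.119, 0.969, 0.215]
contact_force: [0.0, 0.5, 0.1]
gripper_width: 0.702
grasp_force: 0.0
```

```bash
python3 go.py -.45 .0; python3 - <<'E'
from h import *
s=manip.state();w=grab("wrist");t=grab("top");w["state"]=s
np.save("wrist1.npy",w,allow_pickle=True)
cv2.imwrite("pics/w1.png",cv2.resize(w["image"][:,:,::-1],(640,480)))
print(np.array(w["mount"]).round(3))
E
```

```text
3.1833 [ 0.4609 -0.0772  0.3121] [-0.59 -0.35  1.85  0.42  1.78 -1.86] [0.  0.5 0.1] 0.7015895172680041 0.0
[ 0.4701 -0.0399  0.2216] [-0.2 -3.3 98.3] [-0.8  0.1 -0.5]
[[-0.    -0.959 -0.283  0.072]
 [ 1.    -0.     0.     0.001]
 [-0.001 -0.283  0.959 -0.166]
 [ 0.     0.     0.     1.   ]]
```

View pics/w1.png

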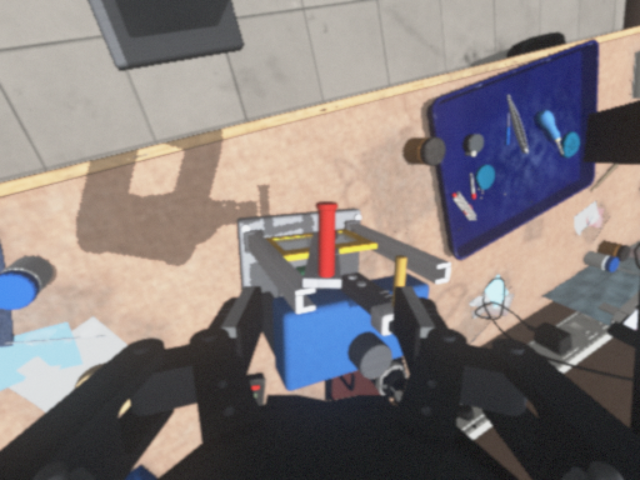

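The wrist view (640x480) shows the grip at (327, 205–278), centred between the fingers, with the pin at (401, 257–287). I'll check the grip axis numerically.

```bash
cat > wr.py <<'E'
from go import *
def wcam(w):
    s=w["state"];R0=Rn.from_quat(s["tool_rot"],scalar_first=True).as_matrix();M=np.array(w["mount"])
    Rc=R0@M[:3,:3];c=s["tool_pos"]+R0@M[:3,3]
    return dict(fx=w["fx"],fy=w["fy"],cx=w["cx"],cy=w["cy"],R=Rc.T,t=-Rc.T@c)
E
python3 - <<'E'
from wr import *
w=np.load("wrist1.npy",allow_pickle=True).item();c=wcam(w)
im=w["image"];hsv=cv2.cvtColor(im,cv2.COLOR_RGB2HSV);H,S,V=[hsv[...,i].astype(int) for i in range(3)]
for nm,m in(("red",((H<6)|(H>174))&(S>180)&(V>90)),("yel",(H>15)&(H<26)&(S>120)&(V>90))):
    k,l,st,ce=cv2.connectedComponentsWithStats(m.astype(np.uint8))
    for i in range(1,k):
        if st[i,4]>=20: print(nm,st[i],ce[i].round(1))
u=np.sin(.45)*-ey+np.cos(.45)*ez
for px in(-.136,-.11,-.074): print("grip pred",px,proj(c,O+px*ex+.1*ez+.14*u).round(1))
print("pin pred tip/root",proj(c,[O-.086*ex+.245*ez,O-.05*ex+.245*ez]).round(1))
E
```

```text
red [258 189   9  11  33] [261.4 193.8]
yel [269 184  33  16 159] [283.1 192.5]
yel [215 190  32  16  98] [231.1 199.7]
yel [316 206   9  24 177] [320.1 217.1]
grip pred -0.136 [[257.4 160.6]]
grip pred -0.11 [[257.7 186.1]]
grip pred -0.074 [[258.2 219.2]]
pin pred tip/root [[317.5 205.1]
 [315.8 235.9]]
```

```bash
sed -i 's/O=np.array.*/O=np.array([.5911,-.0068,0])/' go.py; python3 go.py -.45 0
```

```text
3.2833 [ 0.4614 -0.0763  0.3133] [-0.59 -0.35  1.85  0.42  1.78 -1.86] [ 0.4  0.1 -0.7] 0.701236539601641 0.0
[ 0.4704 -0.0382  0.2216] [ 0.3 -3.1 99.7] [-0.9  0.1 -0.3]
```

>>> play_rows --pt "0 -0.3 20 0 0 0" --pt "0 -0.3 20 0 0 0" --pt "0 -0.3 20 0 0 0" --pt "0 -0.3 15 0 0 0" --pt "0 -0.3 10 0 0 0"

```text
time: 3.7
tool_pos: [0.4693, -0.0414, 0.2342]
tool_rot: [0.025, 0.117, 0.969, 0.215]
contact_force: [-0.2, -0.2, -0.4]
gripper_width: 0.702
grasp_force: 0.0
```

>>> play_rows --pt "0 0 7 0 0 0" --pt "0 0 5 0 0 0" --pt "0 0 0 0 0 0" --pt "0 0 0 0 0 0"

```text
time: 4.03
tool_pos: [0.4711, -0.0382, 0.2251]
tool_rot: [0.026, 0.117, 0.969, 0.215]
contact_force: [0.7, -0.7, -0.1]
gripper_width: 0.706
grasp_force: 0.0
```

>>> play_rows --pt "0 0 0 0 0 0" --pt "0 0 0 0 0 0" --pt "0 0 0 0 0 0" --pt "0 0 0 0 0 0" --pt "0 0 0 0 0 0" --hand 0

```text
time: 4.45
tool_pos: [0.4709, -0.0384, 0.2247]
tool_rot: [0.026, 0.118, 0.969, 0.215]
contact_force: [0.3, -1.0, -0.5]
gripper_width: 0.008
grasp_force: 0.0
```

```bash
python3 go.py -.45 0
```

```text
4.45 [ 0.4709 -0.0384  0.2247] [-0.51 -0.33  1.98  0.42  1.61 -1.85] [ 0.3 -1.  -0.5] 0.008050926287701243 0.0
[ 0.4704 -0.0382  0.2216] [ 0.5 -1.3  2.9] [-0.8  0.2 -0.3]
```

The jaws shut fully, so the grasp missed. Looking again.

```bash
python3 - <<'E'
from wr import *
s=manip.state();w=grab("wrist");w["state"]=s;a=grab("side");b=grab("top")
np.save("wrist2.npy",w,allow_pickle=True)
i1=cv2.resize(w["image"][:,:,::-1],(400,300))
i2=cv2.resize(a["image"][120:270,180:320,::-1],(400,429))[:300]
i3=cv2.resize(b["image"][140:240,200:300,::-1],(400,400))[100:400]
i4=cv2.resize(w["image"][150:300,160:360,::-1],(400,300))
cv2.imwrite("pics/c2.png",np.vstack([np.hstack([i1,i2]),np.hstack([i4,i3])]))
E
```

```text
(no output)
```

View pics/c2.png

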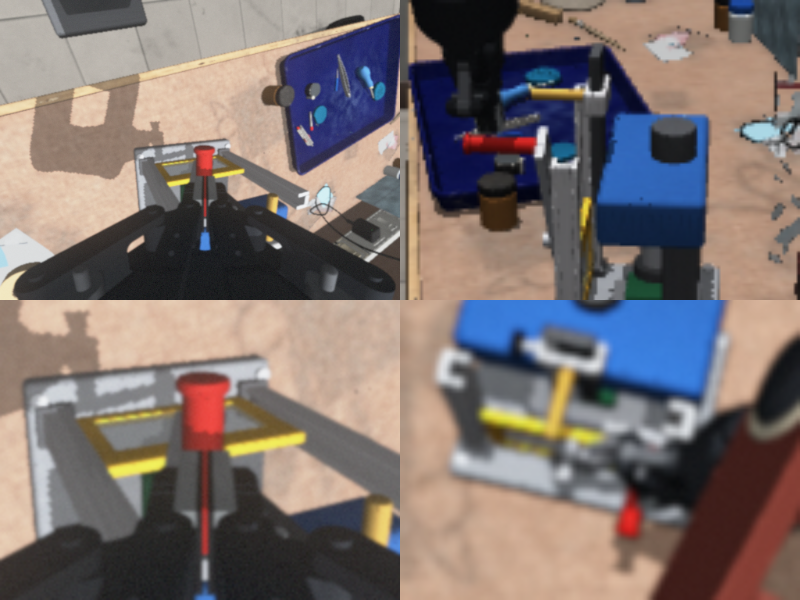

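```bash
python3 - <<'E'
from wr import *
s=manip.state();R0=Rn.from_quat(s["tool_rot"],scalar_first=True).as_matrix();p=s["tool_pos"]
print(manip.nose_length,[x for x in dir(manip) if x[0]!="_"],p.round(4),R0[:,2].round(3))
S=np.load("side.npy",allow_pickle=True).item()
for d in(-.03,0,.014): q=proj(S,p+d*R0[:,2]);print(d,q.round(1),"crop",((q-[180,120])*[400/140,429/150]+[400,0]).round())
w=np.load("wrist2.npy",allow_pickle=True).item();print("tcp in wrist",proj(wcam(w),[p,p+.014*R0[:,2]]).round(1))
hsv=cv2.cvtColor(w["image"],cv2.COLOR_RGB2HSV);H,S_,V=[hsv[...,i].astype(int) for i in range(3)]
m=((H<6)|(H>174))&(S_>150)&(V>80);m[:180]=0;m[260:]=0;m[:,:230]=0;m[:,290:]=0
for r in range(180,260,6):
    c=np.flatnonzero(m[r]); 
    if len(c): print(r,c.min(),c.max())
u=np.sin(.45)*-ey+np.cos(.45)*ez
for px in(-.136,-.11,-.074): print("grip pred",px,proj(wcam(w),O+px*ex+.1*ez+.14*u).round(1))
E
```

```text
0.014 ['IKError', 'job_done', 'nose_length', 'state'] [ 0.4708 -0.0383  0.2245] [ 0.101  0.41  -0.906]
-0.03 [[211.9 162. ]] crop [[491. 120.]]
0 [[213.7 170.3]] crop [[496. 144.]]
0.014 [[214.4 174. ]] crop [[498. 154.]]
tcp in wrist [[260.7 222.7]
 [260.8 214.9]]
192 251 273
198 253 270
204 253 271
210 253 271
216 253 270
222 252 270
228 262 263
234 261 263
240 262 263
246 261 263
252 261 263
258 261 263
grip pred -0.136 [[258.3 185.9]]
grip pred -0.11 [[258.7 223.6]]
grip pred -0.074 [[259.1 270.8]]
```

```bash
python3 - <<'E'
from wr import *
w=np.load("wrist1.npy",allow_pickle=True).item();s=w["state"];R0=Rn.from_quat(s["tool_rot"],scalar_first=True).as_matrix();p=s["tool_pos"]
for z in(-.02,-.01,0,.014): print(z,proj(wcam(w),[p+R0@[0,y,z] for y in(-.03,.03)]).round(0).tolist())
i1=cv2.resize(np.load("wrist2.npy",allow_pickle=True).item()["image"][180:280,210:310,::-1],(400,400),interpolation=cv2.INTER_NEAREST)
i2=cv2.resize(grab("side")["image"][130:190,185:245,::-1],(400,400),interpolation=cv2.INTER_NEAREST)
cv2.imwrite("pics/c3.png",np.hstack([i1,i2]))
E
```

```text
-0.02 [[211.0, 236.0], [310.0, 236.0]]
-0.01 [[214.0, 229.0], [308.0, 229.0]]
0 [[216.0, 223.0], [305.0, 223.0]]
0.014 [[219.0, 215.0], [302.0, 215.0]]
```

View pics/c3.png

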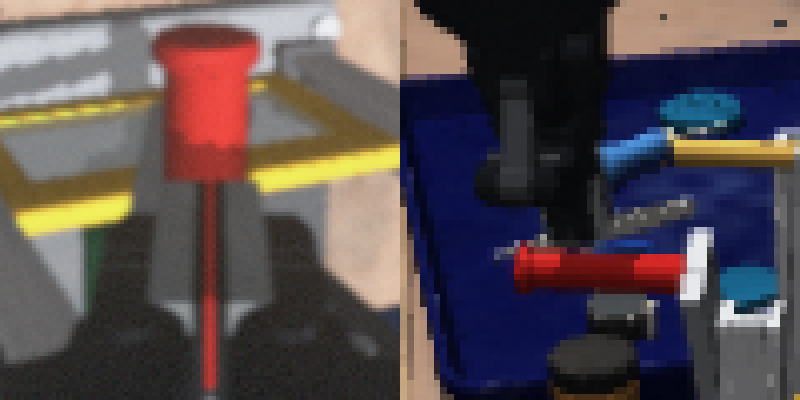

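The enlarged views show the closed fingertips sitting right on top of the grip. Wrist row 225 and side row 167 both put the tips about 20 mm short of where the nominal TCP says. So I'll open, go about 22 mm deeper and close again.

>>> play_rows --pt "0 0 0 0 0 0" --pt "0 0 0 0 0 0" --pt "0 0 0 0 0 0" --pt "0 0 0 0 0 0" --hand 60

```text
time: 4.98
tool_pos: [0.4708, -0.0382, 0.2244]
tool_rot: [0.026, 0.117, 0.969, 0.215]
contact_force: [-0.8, 0.1, 0.3]
gripper_width: 0.567
grasp_force: 0.0
```

>>> play_rows --pt "0 0 6 0 0 0" --pt "0 0 6 0 0 0" --pt "0 0 5 0 0 0" --pt "0 0 5 0 0 0" --pt "0 0 0 0 0 0"

```text
time: 5.4
tool_pos: [0.4723, -0.0284, 0.2028]
tool_rot: [0.025, 0.117, 0.969, 0.215]
contact_force: [-0.1, 0.1, 0.0]
gripper_width: 0.705
grasp_force: 0.0
```

>>> play_rows --pt "0 0 0 0 0 0" --pt "0 0 0 0 0 0" --pt "0 0 0 0 0 0" --pt "0 0 0 0 0 0" --pt "0 0 0 0 0 0" --hand 0

```text
time: 5.82
tool_pos: [0.4732, -0.0295, 0.2051]
tool_rot: [0.026, 0.118, 0.969, 0.215]
contact_force: [-0.8, -2.2, 1.4]
gripper_width: 0.121
grasp_force: 58.6
```

```bash
python3 go.py -.45 0; python3 - <<'E'
from h import *
s=manip.state();w=grab("wrist");w["state"]=s
np.save("wrist3.npy",w,allow_pickle=True)
i1=cv2.resize(w["image"][160:285,185:335,::-1],(400,333),interpolation=cv2.INTER_NEAREST)
i2=cv2.resize(grab("side")["image"][130:180,185:245,::-1],(400,333),interpolation=cv2.INTER_NEAREST)
cv2.imwrite("pics/c4.png",np.hstack([i1,i2]))
E
```

```text
5.8167 [ 0.4732 -0.0295  0.2051] [-0.49 -0.32  2.    0.42  1.57 -1.85] [-0.8 -2.2  1.4] 0.12087528191255673 58.60667645931244
[ 0.4704 -0.0382  0.2216] [  0.6  -1.3 -18.7] [-0.8  0.2 -0.3]
```

View pics/c4.png

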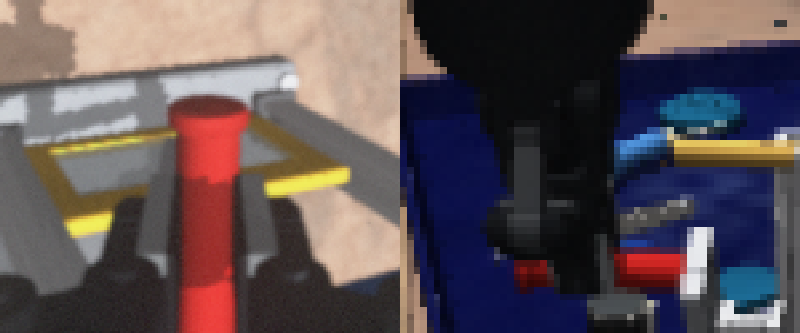

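The red grip is between the pads, but near the tips, which show just past its underside. I'll regrasp about 8 mm deeper for security.

>>> play_rows --pt "0 0 0 0 0 0" --pt "0 0 0 0 0 0" --pt "0 0 0 0 0 0" --pt "0 0 4 0 0 0" --pt "0 0 4 0 0 0" --hand 50

```text
time: 6.33
tool_pos: [0.4739, -0.0258, 0.1971]
tool_rot: [0.026, 0.118, 0.969, 0.215]
contact_force: [-0.3, 0.4, -0.7]
gripper_width: 0.584
grasp_force: 0.0
```

>>> play_rows --pt "0 0 0 0 0 0" --pt "0 0 0 0 0 0" --pt "0 0 0 0 0 0" --pt "0 0 0 0 0 0" --pt "0 0 0 0 0 0" --hand 0

```text
time: 6.75
tool_pos: [0.4737, -0.0259, 0.1973]
tool_rot: [0.026, 0.118, 0.969, 0.215]
contact_force: [-0.8, 0.1, -0.0]
gripper_width: 0.136
grasp_force: 58.5
```

```bash
python3 go.py -.45 0; python3 go.py -.45 0 .09
```

```text
6.75 [ 0.4737 -0.0259  0.1973] [-0.49 -0.31  2.01  0.42  1.56 -1.85] [-0.8  0.1 -0. ] 0.13570145924316393 58.52451682090759
[ 0.4704 -0.0382  0.2216] [  0.3  -1.3 -27.4] [-0.8  0.1 -0.3]
6.75 [ 0.4737 -0.0259  0.1973] [-0.49 -0.31  2.01  0.42  1.56 -1.85] [-0.8  0.1 -0. ] 0.13570145924316393 58.52451682090759
[ 0.4704 -0.0382  0.3116] [   0.3   36.8 -109. ] [-0.8  0.1 -0.3]
```

>>> play_rows --pt "0 2 -4.3 0 0 0" --pt "0 4.4 -9.4 0 0 0" --pt "0 6 -13 0 0 0" --pt "0 6 -13 0 0 0" --pt "0 6 -13 0 0 0"

```text
time: 7.17
tool_pos: [0.4737, -0.0257, 0.2552]
tool_rot: [0.026, 0.118, 0.969, 0.215]
contact_force: [4.0, 3.0, -7.1]
gripper_width: 0.135
grasp_force: 58.5
```

>>> play_rows --pt "0 6 -13 0 0 0" --pt "0 4.2 -9 0 0 0" --pt "0 2 -4.3 0 0 0" --pt "0 0 0 0 0 0" --pt "0 0 0 0 0 0"

```text
time: 7.58
tool_pos: [0.4737, -0.0261, 0.2845]
tool_rot: [0.026, 0.117, 0.969, 0.215]
contact_force: [1.7, 1.4, -4.2]
gripper_width: 0.135
grasp_force: 58.9
```

```bash
python3 go.py -.45 0 .0865; python3 - <<'E'
from h import *
s=manip.state();w=grab("wrist");w["state"]=s
np.save("wrist4.npy",w,allow_pickle=True)
a=grab("side");np.save("side4.npy",a,allow_pickle=True)
i1=cv2.resize(w["image"][160:310,185:335,::-1],(400,400),interpolation=cv2.INTER_NEAREST)
i2=cv2.resize(a["image"][120:220,185:285,::-1],(400,400),interpolation=cv2.INTER_NEAREST)
cv2.imwrite("pics/c5.png",np.hstack([i1,i2]))
E
```

```text
7.5833 [ 0.4737 -0.0261  0.2845] [-0.49 -0.36  1.9   0.43  1.7  -1.78] [ 1.7  1.4 -4.2] 0.13526318050347627 58.88821542263031
[ 0.4704 -0.0382  0.3081] [  0.3  -1.4 -26.6] [-0.8  0.1 -0.3]
```

View pics/c5.png

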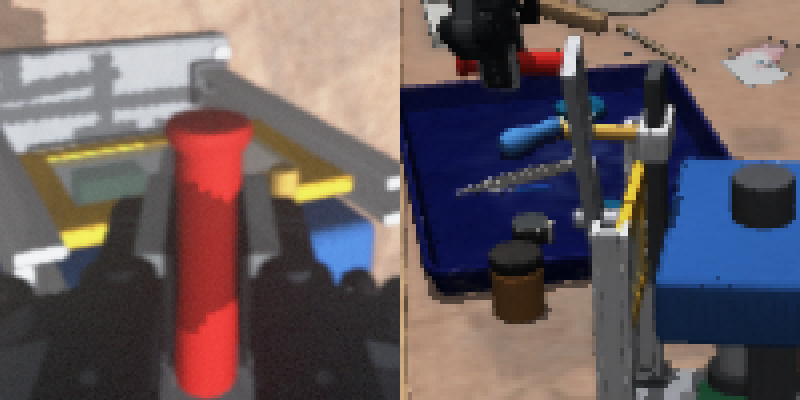

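Guard is up 87 mm, with the red grip firm in the pads and the pin visible behind the bar. Now I'll swing the bar left about its pivot in small steps, watching the force.

>>> play_rows --pt "0 4.71 0.1 2.5 0 0" --pt "0 4.71 0.1 2.5 0 0" --pt "0 4.71 0.1 2.5 0 0" --pt "0 0 0 0 0 0"

```text
time: 8.02
tool_pos: [0.4773, -0.0123, 0.2898]
tool_rot: [0.019, 0.118, 0.981, 0.15]
contact_force: [2.0, -0.1, -4.2]
gripper_width: 0.136
grasp_force: 59.0
```

>>> play_rows --pt "0 3.77 0.1 2 0 0" --pt "0 0 0 0 0 0"

```text
time: 8.18
tool_pos: [0.4781, -0.0093, 0.2904]
tool_rot: [0.016, 0.119, 0.984, 0.134]
contact_force: [2.6, 0.1, -4.1]
gripper_width: 0.136
grasp_force: 59.0
```

>>> play_rows --pt "0 3.77 0.1 2 0 0" --pt "0 0 0 0 0 0"

```text
time: 8.35
tool_pos: [0.4789, -0.006, 0.2913]
tool_rot: [0.014, 0.119, 0.986, 0.117]
contact_force: [3.5, 0.2, -5.0]
gripper_width: 0.134
grasp_force: 58.9
```

```bash
python3 go.py -.25 0 .0872;
```

```text
8.35 [ 0.4789 -0.006   0.2913] [-0.32 -0.37  1.86  0.24  1.66 -1.63] [ 3.5  0.2 -5. ] 0.13417888840106576 58.94790530204773
[ 0.4763 -0.0136  0.318 ] [  0.7  -1.5 -27.9] [-0.8  0.1 -0.3]
```

>>> play_rows --pt "0 3.77 0.1 2 0 0" --pt "0 0 0 0 0 0"

```text
time: 8.52
tool_pos: [0.4798, -0.0025, 0.2921]
tool_rot: [0.012, 0.119, 0.988, 0.1]
contact_force: [4.1, 0.6, -3.4]
gripper_width: 0.136
grasp_force: 58.9
```

>>> play_rows --pt "0 3.77 0.1 2 0 0" --pt "0 0 0 0 0 0"

```text
time: 8.68
tool_pos: [0.4807, 0.001, 0.2928]
tool_rot: [0.01, 0.12, 0.989, 0.082]
contact_force: [3.4, 0.2, -4.5]
gripper_width: 0.135
grasp_force: 59.0
```

>>> play_rows --pt "0 3.77 0.1 2 0 0" --pt "0 0 0 0 0 0"

```text
time: 8.85
tool_pos: [0.4817, 0.0046, 0.2933]
tool_rot: [0.008, 0.12, 0.991, 0.065]
contact_force: [4.3, -0.8, -4.0]
gripper_width: 0.134
grasp_force: 59.0
```

```bash
python3 go.py -.15 0 .0872;
```

```text
8.85 [0.4817 0.0046 0.2933] [-0.23 -0.36  1.84  0.13  1.65 -1.55] [ 4.3 -0.8 -4. ] 0.1338471483245341 58.96004676818848
[ 0.4794 -0.0007  0.3207] [  0.9  -2.1 -27.9] [-1.1  0.1 -0.3]
```

>>> play_rows --pt "0 3.77 0.1 2 0 0" --pt "0 0 0 0 0 0"

```text
time: 9.02
tool_pos: [0.4826, 0.0082, 0.2937]
tool_rot: [0.006, 0.12, 0.992, 0.048]
contact_force: [4.6, -0.4, -4.4]
gripper_width: 0.132
grasp_force: 59.0
```

>>> play_rows --pt "0 3.77 0.1 2 0 0" --pt "0 0 0 0 0 0"

```text
time: 9.18
tool_pos: [0.4836, 0.0119, 0.294]
tool_rot: [0.004, 0.12, 0.992, 0.031]
contact_force: [4.1, -1.3, -3.7]
gripper_width: 0.136
grasp_force: 59.0
```

>>> play_rows --pt "0 3.77 0.1 2 0 0" --pt "0 0 0 0 0 0"

```text
time: 9.35
tool_pos: [0.4845, 0.0155, 0.2941]
tool_rot: [0.002, 0.12, 0.993, 0.013]
contact_force: [4.5, -0.7, -3.7]
gripper_width: 0.134
grasp_force: 59.0
```

```bash
python3 go.py 0 0 .0872;
```

```text
9.35 [0.4845 0.0155 0.2941] [-0.14 -0.33  1.82  0.03  1.65 -1.47] [ 4.5 -0.7 -3.7] 0.13374220099072653 58.99204730987549
[0.4841 0.0189 0.3222] [  1.1   3.9 -28. ] [ 1.5  0.1 -0.3]
```

>>> play_rows --pt "0 2.3 0 1.2 0 0" --pt "0 0 0 0 0 0"

```text
time: 9.52
tool_pos: [0.485, 0.0175, 0.2941]
tool_rot: [0.001, 0.12, 0.993, 0.003]
contact_force: [5.6, -0.8, -4.9]
gripper_width: 0.132
grasp_force: 59.0
```

>>> play_rows --pt "0 1.9 0 1 0 0" --pt "0 0 0 0 0 0" --pt "0 0 0 0 0 0"

```text
time: 9.77
tool_pos: [0.4855, 0.0192, 0.2942]
tool_rot: [-0.0, 0.12, 0.993, -0.006]
contact_force: [5.2, -1.5, -4.5]
gripper_width: 0.138
grasp_force: 59.0
```

>>> play_rows --pt "0 0 2 0 0 0" --pt "0 0 2 0 0 0" --pt "0 0 0 0 0 0"

```text
time: 10.02
tool_pos: [0.4854, 0.0191, 0.2898]
tool_rot: [-0.0, 0.121, 0.993, -0.006]
contact_force: [6.6, -2.3, -5.2]
gripper_width: 0.136
grasp_force: 58.9
```

```bash
python3 go.py 0 0 .0832;
```

```text
10.0167 [0.4854 0.0191 0.2898] [-0.11 -0.32  1.82 -0.01  1.65 -1.44] [ 6.6 -2.3 -5.2] 0.13585028542343097 58.90659749507904
[0.4841 0.0189 0.3182] [  1.1  -0.8 -28.4] [-0.7  0.  -0.3]
```

>>> play_rows --pt "0 0 2.5 0 0 0" --pt "0 0 2.5 0 0 0" --pt "0 0 2.5 0 0 0" --pt "0 0 0 0 0 0"

```text
time: 10.35
tool_pos: [0.4854, 0.019, 0.2821]
tool_rot: [-0.0, 0.121, 0.993, -0.006]
contact_force: [6.2, -1.5, -5.6]
gripper_width: 0.133
grasp_force: 58.9
```

>>> play_rows --pt "0 0 2 0 0 0" --pt "0 0 2 0 0 0" --pt "0 0 0 0 0 0"

```text
time: 10.6
tool_pos: [0.4854, 0.019, 0.2783]
tool_rot: [-0.0, 0.121, 0.993, -0.006]
contact_force: [5.5, -0.8, -5.1]
gripper_width: 0.137
grasp_force: 58.9
```

>>> play_rows --pt "0 0 2 0 0 0" --pt "0 0 0 0 0 0"

```text
time: 10.77
tool_pos: [0.4854, 0.019, 0.2764]
tool_rot: [-0.0, 0.121, 0.993, -0.006]
contact_force: [6.3, -1.6, -4.3]
gripper_width: 0.142
grasp_force: 58.9
```

```bash
python3 go.py 0 0 .0697;
```

```text
10.7667 [0.4854 0.019  0.2764] [-0.11 -0.32  1.84 -0.01  1.62 -1.44] [ 6.3 -1.6 -4.3] 0.14163247552465286 58.928067684173584
[0.4841 0.0189 0.3047] [  1.2  -0.7 -28.3] [-0.7  0.1 -0.3]
```

Lowered 17.8 mm so far with no block from the lip's underside. Continuing in 1.5 mm steps until the load moves to the pin.

>>> play_rows --pt "0 0 1.5 0 0 0" --pt "0 0 0 0 0 0"

```text
time: 10.93
tool_pos: [0.4854, 0.0189, 0.275]
tool_rot: [-0.0, 0.121, 0.993, -0.006]
contact_force: [7.3, -2.0, -4.1]
gripper_width: 0.137
grasp_force: 58.9
```

>>> play_rows --pt "0 0 1.5 0 0 0" --pt "0 0 0 0 0 0"

```text
time: 11.1
tool_pos: [0.4854, 0.019, 0.2736]
tool_rot: [-0.0, 0.121, 0.993, -0.006]
contact_force: [6.6, -1.5, -4.1]
gripper_width: 0.138
grasp_force: 59.0
```

>>> play_rows --pt "0 0 1.5 0 0 0" --pt "0 0 0 0 0 0"

```text
time: 11.27
tool_pos: [0.4854, 0.019, 0.2733]
tool_rot: [0.0, 0.121, 0.993, -0.006]
contact_force: [4.3, -0.2, -0.6]
gripper_width: 0.134
grasp_force: 59.6
```

>>> play_rows --pt "0 0 1 0 0 0" --pt "0 0 0 0 0 0"

```text
time: 11.43
tool_pos: [0.4855, 0.019, 0.2731]
tool_rot: [0.0, 0.12, 0.993, -0.006]
contact_force: [2.4, -1.2, 5.0]
gripper_width: 0.137
grasp_force: 59.9
```

```bash
python3 - <<'E'
from wr import *
s=manip.state();print(s["tool_pos"],s["contact_force"])
w=grab("wrist");a=grab("side");b=grab("top")
i1=cv2.resize(w["image"][150:350,180:380,::-1],(266,400));i1=cv2.resize(w["image"][170:320,206:306,::-1],(266,400),interpolation=cv2.INTER_CUBIC)
i2=cv2.resize(a["image"][130:220,205:265,::-1],(266,400),interpolation=cv2.INTER_CUBIC)
i3=cv2.resize(b["image"][150:225,215:265,::-1],(266,400),interpolation=cv2.INTER_CUBIC)
cv2.imwrite("pics/c6.png",np.hstack([i1,i2,i3]))
E
```

```text
[0.4854868  0.01900726 0.27305615] [ 2.38130709 -1.16171231  4.96447626]
```

View pics/c6.png

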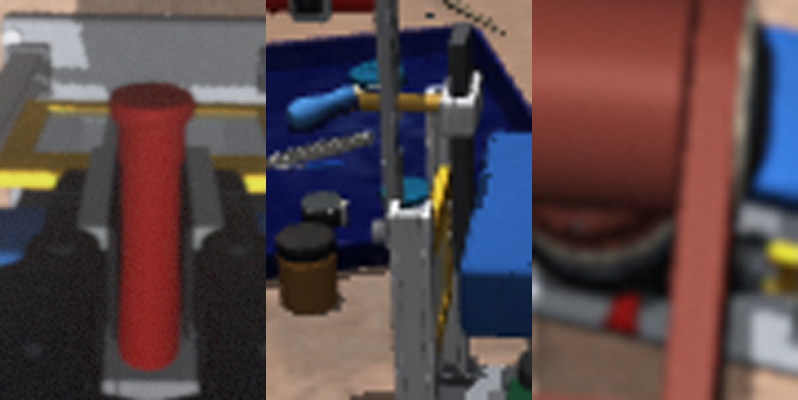

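The side view shows the bar upright with the pin passing through it, and the force reversed to +5 N, so the pin carries the guard after a 21 mm drop, as expected. Relax and release.

>>> play_rows --pt "0 0 -0.7 0 0 0" --pt "0 0 0 0 0 0"

```text
time: 11.75
tool_pos: [0.4855, 0.0191, 0.273]
tool_rot: [0.0, 0.12, 0.993, -0.006]
contact_force: [3.1, -1.5, 5.1]
gripper_width: 0.132
grasp_force: 59.9
```

>>> play_rows --pt "0 0 0 0 0 0" --pt "0 0 0 0 0 0" --pt "0 0 0 0 0 0" --pt "0 0 0 0 0 0" --pt "0 0 0 0 0 0" --hand 45

```text
time: 12.17
tool_pos: [0.4844, 0.0195, 0.2711]
tool_rot: [-0.002, 0.12, 0.993, -0.006]
contact_force: [0.9, 0.3, -0.1]
gripper_width: 0.527
grasp_force: 0.0
```

>>> play_rows --pt "0 0 -8 0 0 0" --pt "0 0 -12 0 0 0" --pt "0 0 -15 0 0 0" --pt "0 0 -20 0 0 0" --pt "0 0 -20 0 0 0"

```text
time: 12.58
tool_pos: [0.4853, 0.0203, 0.3494]
tool_rot: [-0.0, 0.12, 0.993, -0.006]
contact_force: [-0.6, 0.1, 0.1]
gripper_width: 0.527
grasp_force: 0.0
```

>>> play_rows --pt "15 0 -10 0 0 0" --pt "25 0 0 0 0 0" --pt "30 0 0 0 0 0" --pt "20 0 0 0 0 0" --pt "0 0 0 0 0 0"

```text
time: 13.0
tool_pos: [0.3962, 0.0425, 0.3603]
tool_rot: [0.002, 0.12, 0.993, -0.006]
contact_force: [-0.1, -0.7, -0.3]
gripper_width: 0.53
grasp_force: 0.0
```

```bash
python3 - <<'E'
from wr import *
print(manip.state()["contact_force"].round(1))
a=grab("side");b=grab("top")
i2=cv2.resize(a["image"][120:220,190:290,::-1],(400,400),interpolation=cv2.INTER_CUBIC)
i3=cv2.resize(b["image"][140:240,205:305,::-1],(400,400),interpolation=cv2.INTER_CUBIC)
cv2.imwrite("pics/c7.png",np.hstack([i2,i3]))
E
```

```text
[-0.1 -0.7 -0.3]
```

View pics/c7.png

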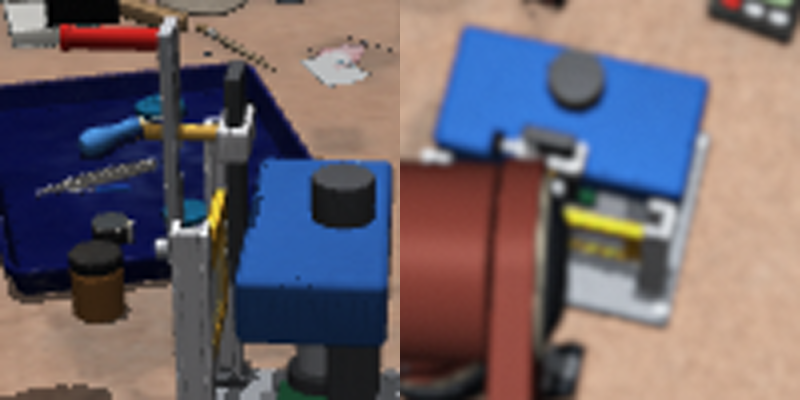

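The guard hangs up on the pin with the bar upright, grip at (60–160, 37), and the robot is clear of it.

```bash
python3 -c "
from plant import manip
print(manip.job_done())"
```

```text
the job is handed in; nothing more can be done
None
```

The guard hangs by itself on the catch pin, raised about 66 mm, with the bar upright, the gripper clear and the jars and tape roll untouched; I handed the job in at about 13 s, and no verdict was returned.

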